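# Draw the bottom blank from the magazine and clamp it in the trimming nest

## Robot

A 6-joint arm with a two-finger parallel gripper is mounted at the origin on the work surface. World frame = base frame: x ahead of the robot, y to its left, z up, the work surface at z = 0. Lengths are in m, angles in rad, forces in N, time in s.
With the tool pointing down it reaches from about 0.375 to 0.9 m from the base axis. Payload 3.1 kg.
Tool frame: the origin (TCP) lies at the centre of the arm's flange, where the gripper is bolted on; the fingertips stand robot.tip_extent ahead of it and the grasp point (between the pads) lies 164 mm ahead of it (robot.tip_extent is the distance from the TCP to the fingertips, in m); z points along the fingers, y is the line along which they close (so a half turn about z gives the same grasp; the last joint's range is limited). The gripper opens to 87 mm and grips with 3 to 60 N. Pads are 19 mm wide; open, the fingers measure 117 mm over their backs; the gripper's body (75 mm by 190 mm) begins 51 mm behind the grasp point.
Start: joints at [1.101, 0.527, 1.433, -0, 1.181, -0.178], TCP at [0.18, 0.599, 0.405] pointing down, gripper open.
Joint ranges: [-3.08, 3.08], [-0.75, 2.2], [0.22, 2.44], [-1.43, 4.57], [0, 2.65], [-2.85, 2.85]. Speed limits (rad/s): [2.79, 2.79, 3.14, 3.14, 3.14, 3.14].

## Interface

Orientations are given as a unit quaternion [x, y, z, w].
In Python, from rig import get_obs, camera, hand_in, cut_out, robot gives the robot as it stands.
- The arm moves only by the tool step_arm, never from a script. Its argument "rows" is a list of rows, each a list of 6 numbers: the shift along the world's x, y, z in m, then the turn, a rotation vector about the world's x, y, z in degrees. A call has 1 to 12 rows; each row shifts and turns the commanded pose from where the row before left it; what a row does not reach is not made up. A row lasts 1/8 s, in which the tool goes at most 62.5 mm and 10.7 degrees, less where a joint would pass 70% of its speed; a pose out of reach is approached as far as the arm can. A call is refused whole if a number of a shift passes 0.0625 or a number of a turn 10.7, either way. A call with a gripper value outside its range is refused whole. "jaw" is the finger opening in m, from 0 to 0.087, set as the call begins (left out, the last holds). The fingers move at their own pace and stop on an object; "squeeze" is the grip in N (left out, the last holds). Time passes only in rows, so rows that do not move let the fingers close. It gives the time, the measured TCP pose, the force, the opening and the grip force at its end, in the units of the state.
- get_obs(): the state, without advancing time (a new reading comes with each control period).
- camera(name): name is "scene" or "top" or "wrist"; returns a dict with "pixels" (400x640x3 uint8, blue, green, red), "depth" (400x640 float32, m along the optical axis (not along the pixel's ray), 0 where there is no reading), "fov_y" (degrees; the focal length in pixels is half the picture's height over the tangent of half this angle, whatever the lens; pixels are square), "cx", "cy" (the principal point, pixels), "extrinsics" (4x4, takes a point from camera to world coordinates); the wrist camera has in their place "mount" (4x4, takes a point from camera to tool coordinates, whose origin is the TCP and whose axes are the flange's). Camera axes: x right, y up, looking along -z (the intrinsics and any distortion apply to the point x, -y, -z); pixel columns grow to the right and rows downward; lengths in m; the calibration is good to about 2 mm. The wrist camera is an equidistant fisheye: a pixel r from the principal point sees the ray r / f radians off the axis. A picture is of the moment at which its call begins: read the wrist's pose just before it.
- hand_in(): hands the job in; it is judged then, once.
Trained networks look in the newest picture that a camera, given by its name, has taken for a name from the list of things; names that differ only in an ending like _2 or _b are one class to them, and where a whole thing is asked for, a point or a joint stands for the part that bears it (a point fixed in the world has none). Each returns a list of dicts, best first, with "confidence" (0 to 1); they miss things now and then, are a little off and sometimes report something else, mostly with a low value. They report only what shows in the picture. A call takes as long as a camera call. They do not tell look-alikes from the thing itself.
- cut_out(label, camera): "region" (400x640 bool, what is visible of it) and "extent" ([centre column, centre row, width, height] in pixels, round what is visible of it).
The state is a dict: "time": time; "q": joint angles; "joint_velocities": joint speeds; "joint_torque": joint torques, N m; "position": TCP position; "tool_rot": TCP orientation; "ft_force": force on the tool from outside, world axes, zero at the start; "moment": the same for the moment, N m; "grip_width": finger opening in m; "grip_force": force on a finger pad.
Only numpy, scipy, OpenCV 4.12 (cv2) and the standard library are available. Lean on these libraries where they do the work, as an engineer would, in place of code of your own. Each camera call takes 0.05 s, during which the arm holds its last target. There are 200 camera calls.

## Task

Draw the bottom plastic blank, whose end sticks out of the magazine's slot, straight out from under the stack and lay it flat in the trimming nest, between the end lips and the side guides. Then swing the nest's hold-down arm fully round over the blank and let go. The other blanks must stay in the magazine, and the other things on the bench stay where they are.

Things in the scene. Friction and masses are not known exactly. Their poses are not given: they have to be found in the camera images.
- bottom_blank: Bottom one of four like white plastic blanks stacked in the magazine: 50 mm wide (x), 180 long (y), 8 thick, about 80 g. Origin: centre of its underside. Lies on the magazine floor, 50 to 65 mm of it out of the slot towards magazine -y, with free air below and beside that end: pinch it across its 50 mm width from above, about 20 mm from the tip. May lie either way round in the nest.
- magazine: Fixed grey metal stack magazine, open on top, 67 mm wide (x), 196 long (y), 85 high, on a dark plate 100 x 220 x 8 mm. Origin: centre of its underside, on the bench. Floor 40 mm above the bench; inside 56 x 186 mm. A dark gate closes the -y end, leaving only a slot 11.5 mm high above the floor.
- slot (a point): Middle of the slot's lower edge, outer face of the gate (magazine x 0, y -98, z 40 mm), axes as the magazine. Only the bottom blank passes, level, straight along -y, with a few newtons; it is clear once its origin is 90 mm beyond this point. As it leaves, the stack tilts a little, then drops 8 mm.
- fixture: Fixed trimming nest on a dark plate 190 x 215 x 8 mm (x -67 to 123, y +-107 mm); origin on the bench under the bed's middle. Grey bed rail 40 mm wide (x), 205 long (y), top 30 mm above the bench: a laid blank overhangs it 5 mm each side, so fingers can straddle it. The arm's upright pivot is at x 80 mm, y 0.
- nest (a point): Middle of the bed's top, 30 mm above the bench, axes as the fixture. The blank's origin belongs here, its length along y. Lips 8 mm high at the bed's ends, 190 mm apart inside. Side guides 60 mm apart inside, 10 thick, 8 mm higher than the bed, only along the middle 60 mm of its length; the sides are free beyond.
- hold_arm (a joint): Angle of the flat steel hold-down arm about its pivot, 0 to 1.92 rad, counter-clockwise from above. At 0 it points clear of the bed, 70 degrees from fixture +x towards +y; at 1.92 (stop) to fixture -x, across the blank. Starts at 0 to 0.4, stays where left, 2 N at the knob moves it. 22 mm wide, 8 thick, reaches 93 mm from the pivot, underside 11 mm above the bed: 3 mm over a flat blank.
- hold_knob (a point): Top centre of the upright round black knob (24 mm diameter, 35 mm high) on the hold-down arm, 80 mm from the pivot; its top is 84 mm above the bench. With the arm closed it stands over the nest's middle.
- blank_2: The second blank counted from below, like the bottom one (50 x 180 x 8 mm), wholly inside the magazine, resting on the one below. Origin: centre of its underside. Stays in the magazine.
- blank_3: The third blank counted from below, like the bottom one (50 x 180 x 8 mm), wholly inside the magazine, resting on the one below. Origin: centre of its underside. Stays in the magazine.
- blank_4: The top blank counted from below, like the bottom one (50 x 180 x 8 mm), wholly inside the magazine, resting on the one below. Origin: centre of its underside. Stays in the magazine.
- cleaner_bottle: Bystander: white bottle, 64 mm diameter, 170 mm high, origin under its centre.
- scraper: Bystander: hand tool like a screwdriver, 180 mm long, lying on the bench, handle to its -x; origin at its middle.
- formed_tray: Bystander: white formed tray 124 x 150 x 40 mm with two side flanges, origin under its centre.
Not all that is in view belongs to the job. Leave any green or red look-alike of the bottom_blank alone.

How it is judged:
By the outcome, as a careful person would: the job done as asked, in the order asked, and still so for the second after the job is handed in, with the robot touching nothing.
It also fails if it takes over 64 s, if anything falls off the work surface, if the arm or the gripper's body presses on something with over 40 N, if the wrist force passes 120 N, or if a joint passes its speed limit or range.

## Working session

There is one attempt and no reset: what is moved stays moved. The work goes in short steps, Python scripts to look and compute and a tool call to move; the robot and the scene stay as the last step left them, time stands still between calls to the robot, and variables do not carry over. Pictures are saved under pics/ and viewed, at most 10 in all, crops included, and the job is handed in when it is done.

Besides the shell and the picture viewer there is one more tool, called after ">>>" in YAML: its name, and indented under it one key for each argument. step_arm: Moves the arm, as the interface text tells. Its arguments: {"type":"object","properties":{"rows":{"type":"array"},"jaw":{"type":"number"},"squeeze":{"type":"number"}},"required":["rows"]}

```bash
mkdir -p pics; ls
cat > h.py <<'E'
import numpy as np, cv2
from rig import get_obs, camera, hand_in, cut_out, robot
def pts(c):
    d=c["depth"];f=200/np.tan(np.radians(c["fov_y"])/2)
    v,u=np.mgrid[0:400,0:640]
    P=np.stack([(u-c["cx"])/f*d,-(v-c["cy"])/f*d,-d],-1)
    E=np.array(c["extrinsics"]);return P@E[:3,:3].T+E[:3,3]
E
python3 - <<'E'
from h import *
print(robot, get_obs())
for n in ("scene","top"):
    c=camera(n); cv2.imwrite(f"pics/{n}0.png",c["pixels"]); P=pts(c); np.save(n+"0.npy",P)
    print(n,{k:c[k] for k in c if k not in("pixels","depth")})
    for l in ("bottom_blank","magazine","fixture","hold_arm","hold_knob","cleaner_bottle","scraper","formed_tray"):
        for r in cut_out(l,n)[:4]:
            m=r["region"]&(P[...,2]<1)
            q=P[m]; print(l,round(r["confidence"],2),np.round(r["extent"]),np.round(np.median(q,0),3),np.round(np.percentile(q,[2,98],axis=0),3).tolist())
E
```

```text
pics
<Robot object at 0x7fe3f895be00> {'time': 0.0, 'q': array([ 1.10049478e+00,  5.28456435e-01,  1.43391355e+00, -2.48895527e-05,
        1.18137412e+00, -1.78524866e-01]), 'joint_velocities': array([-1.48051999e-03,  9.66504720e-04,  7.26576587e-04,  1.28246317e-03,
        4.70489938e-04,  7.62817822e-05]), 'joint_torque': array([-1.59324202e-05, -4.40042102e+01, -1.76588845e+01,  6.32163347e-02,
        5.83789323e-02, -1.62273454e-04]), 'position': array([0.17961328, 0.59827226, 0.40377361]), 'tool_rot': array([ 1.45366618e-01,  9.89377273e-01, -1.02328586e-03, -3.31984136e-04]), 'ft_force': array([ 0.28355253,  0.24380877, -0.62200469]), 'moment': array([ 0.00172119,  0.01011743, -0.0206619 ]), 'grip_force': 0.0, 'grip_width': 0.0869631278767018}
scene {'fov_y': 57.44652497458594, 'cx': 320.3093660076626, 'cy': 203.09398567017473, 'extrinsics': array([[-0.44746573, -0.66815575,  0.59442603,  1.06143264],
       [ 0.89429847, -0.33270646,  0.29922677,  0.35523061],
       [-0.00216071,  0.66548802,  0.74640541,  0.70146019],
       [ 0.        ,  0.        ,  0.        ,  
[... 2310 characters left out ...]
3 0.344 0.012] [[0.54, 0.243, 0.001], [0.641, 0.448, 0.088]]
hold_knob 0.75 [422. 206.  36.  25.] [ 0.571 -0.191  0.05 ] [[0.541, -0.247, 0.005], [0.601, -0.147, 0.086]]
cleaner_bottle 0.87 [305. 138.  22.  26.] [0.753 0.16  0.116] [[0.736, 0.134, 0.009], [0.783, 0.19, 0.173]]
scraper 0.63 [335. 154.   8.  28.] [0.726 0.075 0.023] [[0.681, 0.062, 0.01], [0.767, 0.088, 0.029]]
scraper 0.58 [242. 193.  64.  20.] [0.592 0.347 0.072] [[0.566, 0.26, 0.041], [0.621, 0.434, 0.077]]
formed_tray 0.9 [372. 135.  52.  44.] [ 0.793 -0.052  0.007] [[0.725, -0.123, -0.001], [0.847, 0.023, 0.044]]
formed_tray 0.74 [421. 226.  79.  80.] [ 0.501 -0.211  0.01 ] [[0.403, -0.322, 0.003], [0.601, -0.104, 0.055]]
```

Run:
```python
from h import *
t=cv2.imread("pics/top0.png")
a=cv2.resize(t[150:240,195:320],None,fx=6,fy=6,interpolation=cv2.INTER_CUBIC)
cv2.imwrite("pics/a.png",a)
b=cv2.resize(t[170:280,370:475],None,fx=5,fy=5,interpolation=cv2.INTER_CUBIC)
cv2.imwrite("pics/b.png",b)
P=np.concatenate([np.load("top0.npy").reshape(-1,3),np.load("scene0.npy").reshape(-1,3)])
T=np.load("top0.npy").reshape(-1,3);S=np.load("scene0.npy").reshape(-1,3)
def sel(Q,x0,x1,y0,y1,z0,z1): return Q[(Q[:,0]>x0)&(Q[:,0]<x1)&(Q[:,1]>y0)&(Q[:,1]<y1)&(Q[:,2]>z0)&(Q[:,2]<z1)]
for n,Q in(("top",T),("scene",S)):
    for l,box in (("blank tip",(.55,.65,.15,.25,.044,.053)),("tops",(.55,.66,.2,.47,.080,.092)),("magplate",(.5,.7,.2,.5,.005,.012)),("fixplate",(.38,.64,-.35,-.08,.0055,.0115)),("bed",(.4,.56,-.33,-.08,.027,.033)),("lips/guides",(.4,.56,-.33,-.08,.035,.041)),("knob",(.5,.63,-.28,-.1,.078,.09)),("arm",(.5,.63,-.28,-.1,.045,.053))):
        q=sel(Q,*box)
        if len(q)<4: print(n,l,len(q));continue
        r=cv2.minAreaRect((q[:,:2]*1000).astype(np.float32))
        print(n,l,len(q),np.round(q.mean(0),4),"rect c",np.round(r[0],1),"size",np.round(r[1],1),"ang",round(r[2],2))
```

```text
top blank tip 255 [0.5958 0.2226 0.0482] rect c [591.5 223.4] size [55.6 51.4] ang 1.76
top tops 270 [0.5921 0.3343 0.0841] rect c [592.3 345.7] size [ 69.  195.7] ang 1.49
top magplate 611 [0.5805 0.3435 0.0079] rect c [601.2 350.7] size [299.6 197.6] ang 89.36
top fixplate 2167 [ 0.5063 -0.2175  0.0084] rect c [ 510.8 -216.5] size [257.4 266.1] ang 0.12
top bed 611 [ 0.4755 -0.2084  0.0301] rect c [ 485.1 -212.9] size [190.3 109.9] ang 56.56
top lips/guides 197 [ 0.4774 -0.2105  0.0377] rect c [ 484.2 -212.7] size [203.6 111.7] ang 57.46
top knob 47 [ 0.5884 -0.1582  0.0839] rect c [ 589.  -158.6] size [21.  20.4] ang 42.54
top arm 162 [ 0.568  -0.1981  0.0495] rect c [ 571.8 -194.2] size [104.3  25. ] ang 63.12
scene blank tip 422 [0.5985 0.2221 0.0483] rect c [596.9 222.6] size [51.6 50.1] ang 2.71
scene tops 650 [0.5976 0.3499 0.0835] rect c [592.6 348.2] size [ 72.6 196. ] ang 2.29
scene magplate 1125 [0.6286 0.3554 0.0084] rect c [616.5 365.5] size [ 72.8 253.9] ang 9.27
scene fixplate 2032 [ 0.5268 -0.2066  0.0085] rect c [ 502.6 -212.8] size [217.8 191.4] ang 72.94
scene bed 724 [ 0.4774 -0.2033  0.0304] rect c [ 480.4 -205.9] size [209.3  78.9] ang 81.75
scene lips/guides 199 [ 0.4783 -0.2019  0.0382] rect c [ 476.3 -204.9] size [207.5  80. ] ang 72.05
scene knob 62 [ 0.5899 -0.1546  0.0833] rect c [ 589.  -155.4] size [20.3 22.2] ang 56.17
scene arm 142 [ 0.5721 -0.1941  0.0497] rect c [ 570.2 -191.4] size [105.6  23.5] ang 63.96
```

View pics/scene0.png

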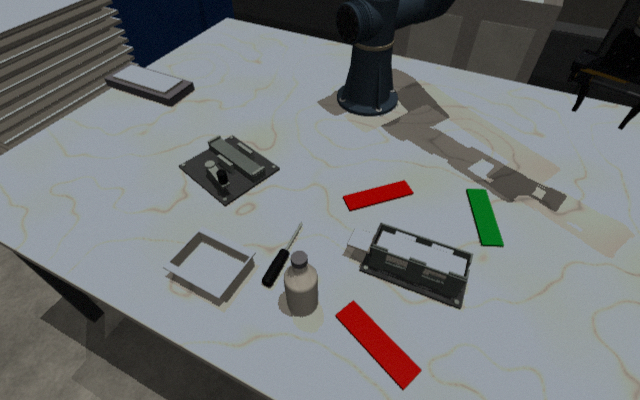

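View pics/a.png

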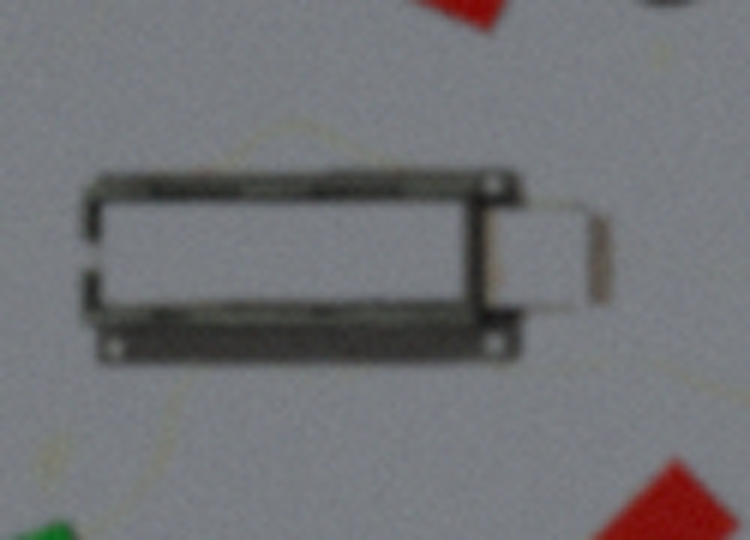

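View pics/b.png

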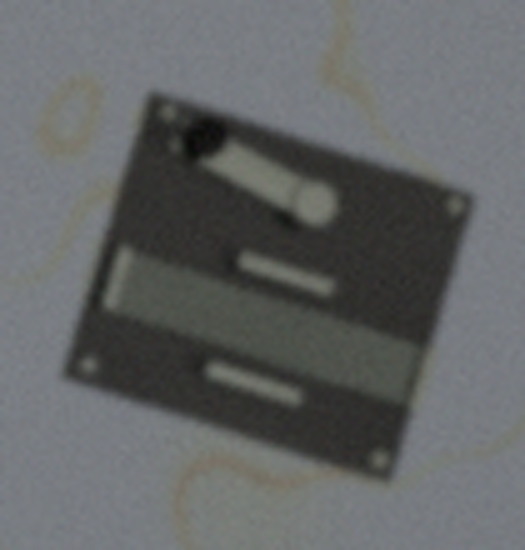

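```bash
cat > m.py <<'E'
from h import *
def onplane(c,uv,z):
    f=200/np.tan(np.radians(c["fov_y"])/2);E=np.array(c["extrinsics"])
    uv=np.asarray(uv,float);d=np.stack([(uv[:,0]-c["cx"])/f,-(uv[:,1]-c["cy"])/f,-np.ones(len(uv))],-1)@E[:3,:3].T
    o=E[:3,3];return (o+d*((z-o[2])/d[:,2])[:,None])[:,:2]
def rect(p):
    (c,s,a)=cv2.minAreaRect((p*1000).astype(np.float32));return np.round(c,1),np.round(s,1),round(a,2)
E
python3 - <<'E'
from m import *
for n in("top","scene"):
    c=camera(n);P=pts(c);g=cv2.GaussianBlur(c["pixels"],(3,3),0).astype(float);v=g.mean(2)
    # fixture plate
    W=(P[...,0]>.37)&(P[...,0]<.65)&(P[...,1]>-.36)&(P[...,1]<-.07)&(P[...,2]<.02)
    m=(W&(v<(85)))
    print(n,"bench v",np.median(v[W&(P[...,2]<.003)]),"plate v",np.median(v[W&(P[...,2]>.005)]))
    thr=(np.median(v[W&(P[...,2]<.003)])+np.median(v[W&(P[...,2]>.006)]))/2
    m=(W&(v<thr)).astype(np.uint8);k,l,s,_=cv2.connectedComponentsWithStats(m);i=1+np.argmax(s[1:,4])
    uv=np.argwhere(l==i)[:,::-1]; print(" fixplate",rect(onplane(c,uv,.008)),"want 190x215")
    # raised things by depth near fixture: bed
    for lab,z,box in(("bed",.030,(.026,.034)),):
        mm=W&(P[...,2]>.02)
    H=(P[...,0]>.37)&(P[...,0]<.65)&(P[...,1]>-.36)&(P[...,1]<-.07)
    m=(H&(P[...,2]>.024)&(P[...,2]<.0345)).astype(np.uint8);k,l,s,_=cv2.connectedComponentsWithStats(m);i=1+np.argmax(s[1:,4])
    uv=np.argwhere(l==i)[:,::-1];print(" bed",rect(onplane(c,uv,.030)),len(uv),"want 40x~200")
    M=(P[...,0]>.54)&(P[...,0]<.66)&(P[...,1]>.24)&(P[...,1]<.47)&(P[...,2]>.078)
    print(" mag",rect(onplane(c,np.argwhere(M)[:,::-1],.085)),"want 67x196")
    B=(P[...,0]>.54)&(P[...,0]<.66)&(P[...,1]>.17)&(P[...,1]<.2455)&(P[...,2]>.044)&(P[...,2]<.055)
    print(" tip",rect(onplane(c,np.argwhere(B)[:,::-1],.048)))
    K=H&(P[...,2]>.076);p=onplane(c,np.argwhere(K)[:,::-1],.084);print(" knob",p.mean(0),rect(p))
    A=H&(P[...,2]>.044)&(P[...,2]<.06);p=onplane(c,np.argwhere(A)[:,::-1],.049);print(" arm",rect(p))
E
```

```text
top bench v 123.66666666666667 plate v 49.333333333333336
 fixplate (array([ 503.3, -214.4]), array([216. , 190.8]), 73.42) want 190x215
 bed (array([ 476.2, -206. ]), array([199.9,  40.1]), 73.51) 753 want 40x~200
 mag (array([592. , 345.8]), array([ 68.3, 195. ]), 1.49) want 67x196
 tip (array([596. , 220.9]), array([46.1, 45.7]), 1.73)
 knob [ 0.58824578 -0.157985  ] (array([ 588.5, -158. ]), array([20.9, 21.3]), 45.98)
 arm (array([ 533.4, -211.9]), array([197.5, 117.4]), 81.65)
scene bench v 154.0 plate v 52.666666666666664
 fixplate (array([ 502.9, -213. ]), array([224.1, 193.7]), 73.68) want 190x215
 bed (array([ 477.4, -203.5]), array([211.7,  45.4]), 72.75) 725 want 40x~200
 mag (array([595.8, 348. ]), array([ 73.7, 195.1]), 2.06) want 67x196
 tip (array([597.9, 221.6]), array([53.2, 47.2]), 1.91)
 knob [ 0.59120209 -0.15276527] (array([ 591.1, -153.1]), array([24.7, 25.1]), 26.45)
 arm (array([ 570.3, -192.9]), array([115.3,  26.8]), 61.11)
```

>>> step_arm:
  rows:
    - [0.046, -0.0425, -0.008, 0, 0, -7.95]
    - [0.046, -0.0425, -0.008, 0, 0, -7.95]
    - [0.046, -0.0425, -0.008, 0, 0, -7.95]
    - [0.046, -0.0425, -0.008, 0, 0, -7.95]
    - [0.046, -0.0425, -0.008, 0, 0, -7.95]
    - [0.046, -0.0425, -0.008, 0, 0, -7.95]
    - [0.046, -0.0425, -0.008, 0, 0, -7.95]
    - [0.046, -0.0425, -0.008, 0, 0, -7.95]
    - [0.046, -0.0425, -0.008, 0, 0, -7.95]
    - [0, 0, 0, 0, 0, 0]
    - [0, 0, 0, 0, 0, 0]
  jaw: 0.087

```text
time: 2.38
position: [0.5893, 0.2197, 0.3331]
tool_rot: [0.696, 0.718, -0.0, -0.001]
ft_force: [-0.0, 0.7, 0.7]
grip_width: 0.0867
grip_force: 0.0
```

Run:
```python
from m import *
from scipy.spatial.transform import Rotation as R
o=get_obs();c=camera("wrist");cv2.imwrite("pics/w1.png",c["pixels"])
f=200/np.tan(np.radians(c["fov_y"])/2);d=c["depth"]
v,u=np.mgrid[0:400,0:640];x=(u-c["cx"])/f;y=(v-c["cy"])/f;r=np.hypot(x,y)+1e-9
s=np.tan(np.minimum(r,1.4))/r*d
P=np.stack([x*s,-y*s,-d],-1).reshape(-1,3);M=np.array(c["mount"])
P=P@M[:3,:3].T+M[:3,3];P=P@R.from_quat(o["tool_rot"]).as_matrix().T+o["position"];P=P.reshape(400,640,3)
np.save("w1.npy",P)
print(robot.tip_extent,o["position"],R.from_quat(o["tool_rot"]).as_matrix()[:,1],o["q"])
dd=(d>0)&(P[...,2]>.042)&(P[...,2]<.055)&(P[...,0]>.54)&(P[...,0]<.66)&(P[...,1]>.15)
q=P[dd&(P[...,1]<.245)];print(len(q),q.mean(0),rect(q[:,:2]))
for y0 in np.arange(.18,.25,.01):
    k=q[abs(q[:,1]-y0)<.004]
    if len(k):print(round(y0,3),len(k),k[:,0].min(),k[:,0].max(),k[:,2].mean())
print("ymin",np.percentile(q[:,1],[0,1,5]))
t=P[(d>0)&(P[...,2]>.078)&(P[...,2]<.093)&(P[...,0]>.53)&(P[...,0]<.66)&(P[...,1]>.2)];print("mag",rect(t[:,:2]),t[:,2].mean())
```

```text
0.1822 [0.58928678 0.21973214 0.33314361] [ 0.99955345  0.02984291 -0.00151591] [1.79392170e-01 6.16638764e-01 1.48786481e+00 5.51812818e-04
 1.03855053e+00 1.49264614e-01]
2625 [0.59605833 0.22149933 0.04794814] (array([596.3, 220.8]), array([50.5, 45. ]), 1.97)
0.2 302 0.5721892867063778 0.6210168323139273 0.047872107207183406
0.21 446 0.5721476928395217 0.6206586620043071 0.047868678483467174
0.22 464 0.5709744523012505 0.6206179504918118 0.04801379080649264
0.23 500 0.5709203377621144 0.6212437276879733 0.04795410306364609
0.24 452 0.5708126884407234 0.6205571729647793 0.04801752228696908
ymin [0.1976582  0.19890931 0.20095164]
mag (array([592.3, 317.5]), array([ 70.8, 134.7]), 2.1) 0.08297805181535851
```

View pics/w1.png

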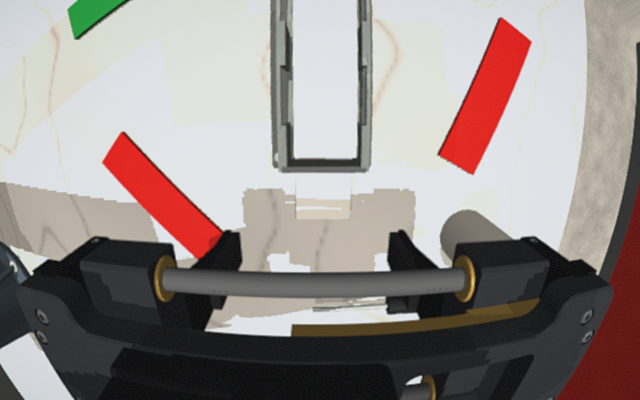

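>>> step_arm:
  rows:
    - [0.007, -0.002, -0.02, 0, 0, 0.2]
    - [0, 0, -0.035, 0, 0, 0]
    - [0, 0, -0.035, 0, 0, 0]
    - [0, 0, -0.025, 0, 0, 0]
    - [0, 0, -0.01, 0, 0, 0]
    - [0, 0, 0, 0, 0, 0]
    - [0, 0, 0, 0, 0, 0]

```text
time: 3.3
position: [0.597, 0.2183, 0.2094]
tool_rot: [0.695, 0.719, 0.001, 0.001]
ft_force: [-0.5, 0.2, 0.5]
grip_width: 0.0869
grip_force: 0.0
```

>>> step_arm:
  rows:
    - [0, 0, 0, 0, 0, 0]
    - [0, 0, 0, 0, 0, 0]
    - [0, 0, 0, 0, 0, 0]
    - [0, 0, 0, 0, 0, 0]
    - [0, 0, 0, 0, 0, 0]
    - [0, 0, 0, 0, 0, 0]
  jaw: 0.04
  squeeze: 40

```text
time: 4.05
position: [0.5966, 0.2179, 0.2085]
tool_rot: [0.695, 0.719, -0.0, 0.0]
ft_force: [0.1, 0.4, 0.3]
grip_width: 0.0497
grip_force: 40.0
```

>>> step_arm:
  rows:
    - [0.0002, -0.006, 0, 0, 0, 0]
    - [0.0004, -0.012, 0, 0, 0, 0]
    - [0.0004, -0.012, 0, 0, 0, 0]
    - [0.0004, -0.012, 0, 0, 0, 0]
    - [0.0004, -0.012, 0, 0, 0, 0]
    - [0.0004, -0.012, 0, 0, 0, 0]

```text
time: 4.8
position: [0.5987, 0.1517, 0.2085]
tool_rot: [0.696, 0.718, 0.001, -0.001]
ft_force: [-0.1, 7.5, 1.2]
grip_width: 0.0492
grip_force: 40.0
```

>>> step_arm:
  rows:
    - [0.0004, -0.012, 0, 0, 0, 0]
    - [0.0004, -0.012, 0, 0, 0, 0]
    - [0.0004, -0.012, 0, 0, 0, 0]
    - [0.0004, -0.012, 0, 0, 0, 0]
    - [0.0004, -0.012, 0, 0, 0, 0]
    - [0.0004, -0.012, 0, 0, 0, 0]
    - [0.0004, -0.012, 0, 0, 0, 0]
    - [0.0004, -0.012, 0, 0, 0, 0]
    - [0, -0.006, 0, 0, 0, 0]
    - [0, 0, 0, 0, 0, 0]

```text
time: 6.05
position: [0.602, 0.0494, 0.2085]
tool_rot: [0.695, 0.719, 0.0, -0.0]
ft_force: [-0.1, 0.2, -1.1]
grip_width: 0.0492
grip_force: 40.0
```

```bash
cat > w.py <<'E'
from m import *
from scipy.spatial.transform import Rotation as R
def wrist(name):
    o=get_obs();c=camera("wrist");cv2.imwrite(name,c["pixels"])
    f=200/np.tan(np.radians(c["fov_y"])/2);d=c["depth"]
    v,u=np.mgrid[0:400,0:640];x=(u-c["cx"])/f;y=(v-c["cy"])/f;r=np.hypot(x,y)+1e-9
    s=np.tan(np.minimum(r,1.4))/r*d
    P=np.stack([x*s,-y*s,-d],-1).reshape(-1,3);M=np.array(c["mount"])
    P=P@M[:3,:3].T+M[:3,3];P=(P@R.from_quat(o["tool_rot"]).as_matrix().T+o["position"]).reshape(400,640,3)
    P[d<=0]=np.nan
    return o,P,c
E
python3 - <<'E'
from w import *
o,P,c=wrist("pics/w2.png")
print(o["position"],R.from_quat(o["tool_rot"]).as_matrix()[:,1],o["ft_force"])
W=(P[...,0]>.55)&(P[...,0]<.65)&(P[...,2]>.03)&(P[...,2]<.065)&(P[...,1]<.26)&(P[...,1]>.04)
for y0 in np.arange(.05,.26,.015):
    k=P[W&(abs(P[...,1]-y0)<.004)]
    if len(k)>5:print(round(y0,3),len(k),np.round([k[:,0].min(),k[:,0].max(),np.median(k[:,2])],4))
im=c["pixels"];a=camera("scene")["pixels"][190:330,280:500];cv2.imwrite("pics/c2.png",np.hstack([cv2.resize(a,None,fx=2,fy=2),cv2.resize(im,None,fx=.55,fy=.7)]))
E
```

```text
[0.60201741 0.0494329  0.20845396] [ 9.99459423e-01  3.28764117e-02 -5.07568400e-05] [-0.13690645  0.1790349  -1.14760824]
0.05 1171 [0.5757 0.627  0.0479]
0.065 1868 [0.5666 0.638  0.0479]
0.08 1583 [0.5753 0.6254 0.0477]
0.095 1714 [0.5751 0.6249 0.0476]
0.11 1844 [0.574  0.6245 0.0476]
0.125 1894 [0.5739 0.624  0.0474]
0.14 1924 [0.5732 0.6237 0.0474]
0.155 1865 [0.5729 0.6231 0.0473]
0.17 1773 [0.5722 0.6228 0.0472]
0.185 76 [0.5737 0.6218 0.0467]
```

View pics/c2.png

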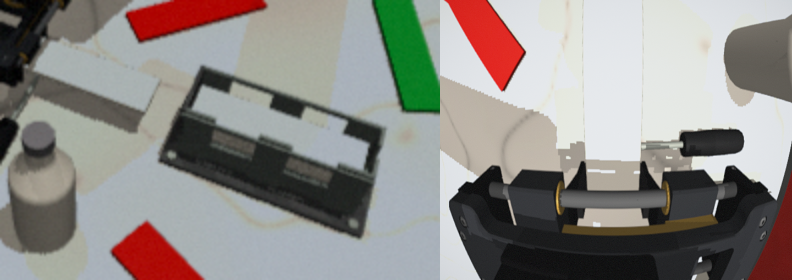

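>>> step_arm:
  rows:
    - [0, 0, 0.03, 0, 0, 0]
    - [0, 0, 0.04, 0, 0, 0]
    - [-0.016, -0.0357, 0.01, 0, 0, -2.05]
    - [-0.016, -0.0357, 0, 0, 0, -2.05]
    - [-0.016, -0.0357, 0, 0, 0, -2.05]
    - [-0.016, -0.0357, 0, 0, 0, -2.05]
    - [-0.016, -0.0357, 0, 0, 0, -2.05]
    - [-0.016, -0.0357, 0, 0, 0, -2.05]
    - [-0.016, -0.0357, 0, 0, 0, -2.05]
    - [-0.016, -0.0357, 0, 0, 0, -2.05]
    - [-0.017, -0.036, 0, 0, 0, -2.0]
    - [0, 0, 0, 0, 0, 0]

```text
time: 7.65
position: [0.4565, -0.2738, 0.2887]
tool_rot: [0.802, 0.597, 0.0, 0.001]
ft_force: [-0.2, 1.1, -0.8]
grip_width: 0.0495
grip_force: 40.0
```

>>> step_arm:
  rows:
    - [0, 0, -0.02, 0, 0, 0]
    - [0, 0, -0.02, 0, 0, 0]
    - [0, 0, 0, 0, 0, 0]
    - [0, 0, 0, 0, 0, 0]

```text
time: 8.15
position: [0.4575, -0.2711, 0.2489]
tool_rot: [0.801, 0.599, 0.0, 0.0]
ft_force: [0.2, -0.0, -0.3]
grip_width: 0.0493
grip_force: 40.0
```

Run:
```python
from w import *
o,P,c=wrist("pics/w3.png")
A=np.radians(-16.5);ex=np.array([np.cos(A),np.sin(A)]);ey=np.array([-ex[1],ex[0]]);O=np.array([.4767,-.2055])
ty=R.from_quat(o["tool_rot"]).as_matrix()[:,1]
print(o["position"],np.degrees(np.arctan2(ty[1],ty[0])),o["grip_width"],"tool in fix",(o["position"][:2]-O)@np.c_[ex,ey])
def rep(P,n):
    F=np.dstack([(P[...,:2]-O)@np.c_[ex,ey],P[...,2]])*1000
    z0=o["position"][2]*1000-160
    for y0 in range(-90,111,10):
        k=F[(abs(F[...,1]-y0)<3)&(abs(F[...,0])<45)&(F[...,2]>z0-12)&(F[...,2]<z0+12)]
        if len(k)>3:print(n,y0,len(k),np.round([k[:,0].min(),k[:,0].max(),np.median(k[:,2])],1))
    k=F[(abs(F[...,0])<20)&(F[...,2]>z0-12)&(F[...,2]<z0+12)&(F[...,1]>0)];print(n,"ymax",np.percentile(k[:,1],[95,99,100]))
    for nm,b in(("lip+",(-18,18,90,115,34,42)),("gR",(28,42,-40,40,34,42)),("gL",(-42,-28,-40,40,34,42)),("bed",(-25,25,-120,120,27,33))):
        k=F[(F[...,0]>b[0])&(F[...,0]<b[1])&(F[...,1]>b[2])&(F[...,1]<b[3])&(F[...,2]>b[4])&(F[...,2]<b[5])]
        if len(k)>3:print(n,nm,len(k),np.round(np.percentile(k,[3,97],axis=0)[:,:2],1).tolist())
rep(P,"w")
c=camera("top");P=pts(c);rep(P,"top");cv2.imwrite("pics/t3.png",cv2.resize(c["pixels"][160:290,360:490],None,fx=4,fy=4))
```

```text
[ 0.457458  -0.2710942  0.2489163] -16.402513113587904 0.04931952687899501 tool in fix [ 0.00018015 -0.06835803]
w -70 635 [-26.1  24.9  88.3]
w -60 1499 [-36.6  35.5  88.5]
w -50 1092 [-25.5  24.6  88.2]
w -40 1177 [-25.9  24.1  88.3]
w -30 1239 [-25.9  24.   88.2]
w -20 1305 [-25.4  24.1  88.1]
w -10 1373 [-25.6  24.2  88. ]
w 0 1411 [-26.   24.3  88. ]
w 10 1442 [-25.6  24.5  87.9]
w 20 1452 [-25.9  24.3  87.8]
w 30 1406 [-25.8  24.3  87.8]
w 40 1381 [-25.8  24.3  87.8]
w 50 1328 [-25.9  24.3  87.7]
w 60 1276 [-26.   24.1  87.7]
w ymax [59.7845359  62.51108454 63.631999  ]
w gR 794 [[32.8, -28.2], [38.1, 28.0]]
w gL 1046 [[-41.4, -28.2], [-34.6, 27.9]]
top -50 29 [-20.9  26.   88. ]
top -40 35 [-23.4  25.6  88.9]
top -30 31 [-24.   24.8  88.4]
top -20 35 [-24.1  25.1  89.8]
top -10 34 [-24.1  25.4  88.3]
top 0 33 [-24.   25.8  87.7]
top 10 38 [-23.7  25.6  87.8]
top 20 36 [-23.9  25.6  88.3]
top 30 34 [-22.1  24.7  88.2]
top 40 36 [-21.7  25.1  87.7]
top 50 33 [-22.5  25.2  87.6]
top 60 35 [-24.3  25.   87.8]
top 70 32 [-22.4  24.4  87.5]
top 80 30 [-23.1  24.3  87.8]
top 90 19 [-22.1  24.6  86.5]
top ymax [556.09705166 577.31207402 585.08051643]
top lip+ 26 [[-17.3, 93.6], [17.3, 100.4]]
top gR 46 [[31.2, -30.5], [39.2, 24.5]]
top gL 60 [[-40.1, -29.9], [-30.6, 26.9]]
top bed 48 [[-19.3, 81.2], [19.1, 100.8]]
```

View pics/w3.png

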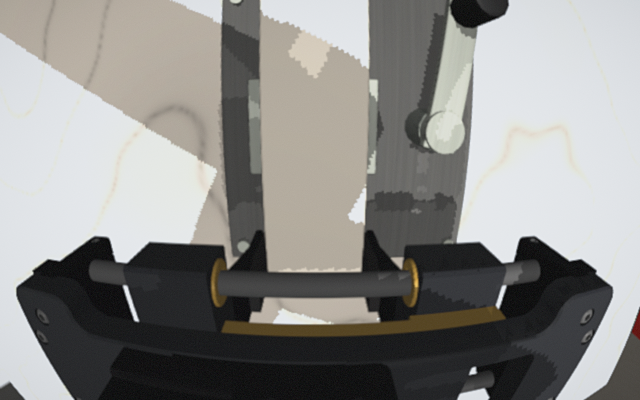

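>>> step_arm:
  rows:
    - [-0.0005, -0.001, -0.012, 0, 0, 0]
    - [0, 0, -0.015, 0, 0, 0]
    - [0, 0, -0.012, 0, 0, 0]
    - [0, 0, -0.006, 0, 0, 0]
    - [0, 0, -0.003, 0, 0, 0]
    - [0, 0, 0, 0, 0, 0]
    - [0, 0, 0, 0, 0, 0]
    - [0, 0, 0, 0, 0, 0]

```text
time: 9.25
position: [0.4566, -0.2727, 0.2009]
tool_rot: [0.801, 0.599, 0.0, 0.0]
ft_force: [0.4, -0.2, -0.6]
grip_width: 0.0496
grip_force: 40.0
```

>>> step_arm:
  rows:
    - [0, 0, -0.0008, 0, 0, 0]
    - [0, 0, -0.0007, 0, 0, 0]
    - [0, 0, 0, 0, 0, 0]
    - [0, 0, 0, 0, 0, 0]

```text
time: 9.75
position: [0.4565, -0.2727, 0.199]
tool_rot: [0.801, 0.599, 0.0, 0.0]
ft_force: [0.4, -0.9, -0.9]
grip_width: 0.0498
grip_force: 40.0
```

>>> step_arm:
  rows:
    - [0, 0, 0, 0, 0, 0]
    - [0, 0, 0, 0, 0, 0]
    - [0, 0, 0, 0, 0, 0]
    - [0, 0, 0, 0, 0, 0]
    - [0, 0, 0.02, 0, 0, 0]
    - [0, 0, 0.04, 0, 0, 0]
    - [0, 0, 0.05, 0, 0, 0]
    - [0, 0, 0.02, 0, 0, 0]
    - [0, 0, 0, 0, 0, 0]
    - [0, 0, 0, 0, 0, 0]
  jaw: 0.08

```text
time: 11.0
position: [0.4561, -0.2723, 0.3281]
tool_rot: [0.801, 0.599, -0.0, -0.001]
ft_force: [-0.6, -0.4, -0.5]
grip_width: 0.0798
grip_force: 0.0
```

```bash
cat > chk.py <<'E'
from w import *
import sys
o,P,c=wrist(f"pics/w{sys.argv[1]}.png")
A=np.radians(-16.5);ex=np.array([np.cos(A),np.sin(A)]);ey=np.array([-ex[1],ex[0]]);O=np.array([.4767,-.2055])
print(o["position"],o["grip_width"])
def rep(P,n):
    F=np.dstack([(P[...,:2]-O)@np.c_[ex,ey],P[...,2]])*1000
    for y0 in range(-100,101,10):
        k=F[(abs(F[...,1]-y0)<3)&(abs(F[...,0])<28)&(F[...,2]>25)&(F[...,2]<46)]
        if len(k)>3:print(n,y0,len(k),np.round([k[:,0].min(),k[:,0].max(),np.median(k[:,2])],1))
    k=F[(F[...,2]>78)&(F[...,2]<90)&(F[...,0]>-40)&(F[...,0]<130)&(abs(F[...,1])<110)]
    if len(k)>3:print(n,"knob",len(k),np.round(k.mean(0),1),"world",np.round(O*1000+k[:,:2].mean(0)@np.c_[ex,ey].T,1))
rep(P,"w");c=camera("top");rep(pts(c),"top")
cv2.imwrite(f"pics/t{sys.argv[1]}.png",cv2.resize(c["pixels"][160:290,360:490],None,fx=4,fy=4))
E
python3 chk.py 4
```

```text
[ 0.45609442 -0.27234507  0.32807676] 0.07983700788841525
w -100 222 [-21.3  18.4  37.9]
w -90 170 [-25.7  24.   37.8]
w -80 338 [-25.5  23.7  37.9]
w -70 330 [-25.2  23.4  38. ]
w -60 370 [-25.   23.1  38. ]
w -50 350 [-25.8  22.9  38. ]
w -40 361 [-25.5  23.6  37.9]
w -30 388 [-25.3  23.4  38. ]
w -20 391 [-25.2  23.2  38.1]
w -10 371 [-26.   24.   38.1]
w 0 410 [-25.8  28.   38. ]
w 10 409 [-25.8  28.   38.1]
w 20 392 [-26.5  22.7  38.2]
w 30 411 [-26.6  23.6  38.1]
w 40 375 [-25.6  23.6  38.2]
w 50 392 [-25.5  23.4  38.3]
w 60 400 [-26.4  23.4  38.2]
w 70 399 [-26.4  23.5  38.1]
w 80 378 [-25.6  23.5  38.3]
w 90 198 [-25.5  22.6  37.8]
w 100 252 [-21.4  17.6  38.2]
w knob 667 [91.1 77.5 83.5] world [ 586.1 -157. ]
top -100 14 [-16.1  18.7  34.9]
top -90 27 [-22.7  23.   37.7]
top -80 33 [-24.5  22.5  38.1]
top -70 35 [-22.7  25.3  38.3]
top -60 34 [-24.4  25.3  39.2]
top -50 29 [-24.6  25.4  37.9]
top -40 32 [-22.5  23.5  38.3]
top -30 28 [-22.2  23.3  38.7]
top -20 30 [-22.9  23.6  38.1]
top -10 30 [-24.8  23.7  37.1]
top 0 33 [-24.9  23.4  38.1]
top 10 30 [-24.9  22.9  38.4]
top 20 33 [-24.8  25.3  37.7]
top 30 32 [-22.8  25.   38.4]
top 40 32 [-22.7  22.9  38.8]
top 50 30 [-22.4  22.9  38.5]
top 60 30 [-23.1  23.1  38.8]
top 70 33 [-24.7  23.1  38.8]
top 80 33 [-24.9  23.3  38.5]
top 90 29 [-19.5  19.7  32. ]
top 100 24 [-19.3  19.8  37.4]
top knob 47 [93.4 77.3 83.6] world [ 588.2 -157.9]
```

View pics/w4.png

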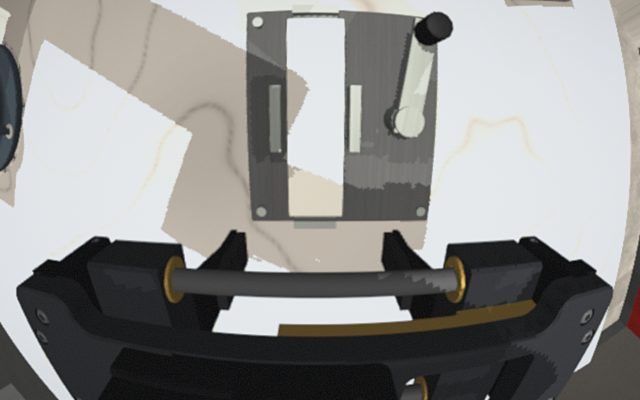

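>>> step_arm:
  rows:
    - [0.044, 0.038, 0, 0, 0, 0]
    - [0.044, 0.038, 0, 0, 0, 0]
    - [0.043, 0.0385, 0, 0, 0, 0]
    - [0, 0, 0, 0, 0, 0]
    - [0, 0, -0.03, 0, 0, 0]
    - [0, 0, -0.035, 0, 0, 0]
    - [0, 0, -0.018, 0, 0, 0]
    - [0, 0, -0.005, 0, 0, 0]
    - [0, 0, 0, 0, 0, 0]
  jaw: 0.065

```text
time: 12.22
position: [0.5875, -0.1586, 0.2411]
tool_rot: [0.801, 0.598, 0.0, 0.0]
ft_force: [-0.4, 0.6, 0.3]
grip_width: 0.0649
grip_force: 0.0
```

>>> step_arm:
  rows:
    - [0, 0, 0, 0, 0, 0]
    - [0, 0, 0, 0, 0, 0]
    - [0, 0, 0, 0, 0, 0]
    - [0, 0, 0, 0, 0, 0]
    - [0, 0, 0, 0, 0, 0]
  jaw: 0.015
  squeeze: 12

```text
time: 12.85
position: [0.5876, -0.1581, 0.2411]
tool_rot: [0.801, 0.599, 0.0, 0.0]
ft_force: [-0.4, 0.7, 0.4]
grip_width: 0.0234
grip_force: 12.0
```

Run:
```python
from h import *
o=get_obs();p=o["position"][:2]
A=np.radians(-16.5);ex=np.array([np.cos(A),np.sin(A)]);ey=np.array([-ex[1],ex[0]]);pv=np.array([.4767,-.2055])+.08*ex
d=p-pv;a0=np.degrees(np.arctan2(d@ey,d@ex));print(p,np.hypot(*d),a0,o["ft_force"],o["grip_width"])
aa=np.linspace(a0,181,21);q=np.array([pv+.08*(np.cos(np.radians(a))*ex+np.sin(np.radians(a))*ey) for a in aa])
print(q[0]-p);print(np.round(np.diff(np.vstack([p,q[1:]]),axis=0),4).tolist(),q[-1])
```

```text
[ 0.58763295 -0.15812679] 0.07800476400072615 80.47357022443266 [-0.38509853  0.65693548  0.38090706] 0.02339059448584257
[0.00087548 0.0017929 ]
[[-0.0056, 0.0046], [-0.0067, 0.0022], [-0.0068, 0.0016], [-0.0069, 0.001], [-0.007, 0.0004], [-0.007, -0.0002], [-0.007, -0.0008], [-0.0069, -0.0014], [-0.0067, -0.002], [-0.0065, -0.0026], [-0.0063, -0.0032], [-0.006, -0.0037], [-0.0056, -0.0042], [-0.0052, -0.0047], [-0.0048, -0.0051], [-0.0043, -0.0055], [-0.0038, -0.0059], [-0.0033, -0.0062], [-0.0027, -0.0065], [-0.0022, -0.0067]] [ 0.47631514 -0.20684216]
```

>>> step_arm:
  rows:
    - [-0.006, 0.003, 0, 0, 0, 0]
    - [-0.0067, 0.0022, 0, 0, 0, 0]
    - [-0.0068, 0.0016, 0, 0, 0, 0]
    - [-0.0069, 0.001, 0, 0, 0, 0]
    - [-0.007, 0.0004, 0, 0, 0, 0]
    - [-0.007, -0.0002, 0, 0, 0, 0]
    - [-0.007, -0.0008, 0, 0, 0, 0]
    - [-0.0069, -0.0014, 0, 0, 0, 0]
    - [-0.0067, -0.002, 0, 0, 0, 0]
    - [-0.0065, -0.0026, 0, 0, 0, 0]

```text
time: 14.1
position: [0.5205, -0.157, 0.2417]
tool_rot: [0.801, 0.599, 0.001, 0.001]
ft_force: [4.8, 1.7, 3.3]
grip_width: 0.0235
grip_force: 12.0
```

>>> step_arm:
  rows:
    - [-0.0063, -0.0032, 0, 0, 0, 0]
    - [-0.006, -0.0037, 0, 0, 0, 0]
    - [-0.0056, -0.0042, 0, 0, 0, 0]
    - [-0.0052, -0.0047, 0, 0, 0, 0]
    - [-0.0048, -0.0051, 0, 0, 0, 0]
    - [-0.0043, -0.0055, 0, 0, 0, 0]
    - [-0.0038, -0.0059, 0, 0, 0, 0]
    - [-0.0033, -0.0062, 0, 0, 0, 0]
    - [-0.0027, -0.0065, 0, 0, 0, 0]
    - [-0.0022, -0.0067, 0, 0, 0, 0]
    - [0, 0, 0, 0, 0, 0]

```text
time: 15.48
position: [0.4751, -0.2091, 0.2412]
tool_rot: [0.801, 0.598, -0.0, -0.0]
ft_force: [1.1, -0.6, 5.3]
grip_width: 0.0237
grip_force: 12.0
```

>>> step_arm:
  rows:
    - [-0.0006, -0.002, 0, 0, 0, 0]
    - [-0.0006, -0.002, 0, 0, 0, 0]
    - [-0.0006, -0.002, 0, 0, 0, 0]
    - [0, 0, 0, 0, 0, 0]

```text
time: 15.98
position: [0.4734, -0.2143, 0.2412]
tool_rot: [0.801, 0.598, 0.0, -0.001]
ft_force: [4.1, 3.6, 5.9]
grip_width: 0.0237
grip_force: 12.0
```

```bash
python3 chk.py 5 | grep -v "w "
python3 - <<'E'
from h import *
print(get_obs()["ft_force"])
E
```

```text
[ 0.47342098 -0.21427807  0.2411849 ] 0.02373480078425117
top 10 13 [ 6.2 26.1 39.4]
top 20 18 [-7.2 23.1 36.9]
top 30 26 [-19.7  23.1  38.1]
top 40 33 [-22.4  23.2  39.1]
top 50 31 [-22.4  23.3  38.5]
top 60 28 [-22.4  23.8  38.7]
top 70 31 [-24.9  23.3  37.3]
top 80 29 [-24.7  23.5  39. ]
top 90 25 [-19.7  23.6  32.4]
top 100 21 [-19.1  19.6  37.5]
[2.94485529 3.17241035 5.28792163]
```

>>> step_arm:
  rows:
    - [0, 0, 0, 0, 0, 0]
    - [0, 0, 0, 0, 0, 0]
    - [0, 0, 0, 0, 0, 0]
    - [0, 0, 0.02, 0, 0, 0]
    - [0, 0, 0.04, 0, 0, 0]
    - [-0.02, -0.04, 0.04, 0, 0, 0]
    - [-0.02, -0.05, 0, 0, 0, 0]
    - [0, 0, 0, 0, 0, 0]
    - [0, 0, 0, 0, 0, 0]
  jaw: 0.06

```text
time: 17.2
position: [0.4334, -0.3043, 0.3404]
tool_rot: [0.801, 0.598, -0.0, -0.001]
ft_force: [-0.7, 1.2, -0.4]
grip_width: 0.0596
grip_force: 0.0
```

```bash
python3 chk.py 6
python3 - <<'E'
from w import *
o,P,c=wrist("pics/w7.png")
A=np.radians(-16.5);ex=np.array([np.cos(A),np.sin(A)]);ey=np.array([-ex[1],ex[0]]);O=np.array([.4767,-.2055])
F=np.dstack([(P[...,:2]-O)@np.c_[ex,ey],P[...,2]])*1000
k=F[(F[...,2]>45)&(F[...,2]<52)&(abs(F[...,1])<60)&(F[...,0]>-30)&(F[...,0]<120)];(cc,s,a)=cv2.minAreaRect(k[:,:2].astype(np.float32));print("arm fix frame",cc,s,a)
k=k[(k[:,0]>15)&(k[:,0]<62)];print("slope deg",np.degrees(np.polyfit(k[:,0],k[:,1],1)[0]),k[:,1].mean())
E
```

```text
[ 0.43340298 -0.30432401  0.34039556] 0.059645638231432554
w -100 247 [-21.7  17.1  38. ]
w -90 205 [-26.4  23.5  37.6]
w -80 354 [-26.3  23.3  38. ]
w -70 321 [-26.2  23.   38. ]
w -60 354 [-26.1  23.7  38. ]
w -50 375 [-26.   23.5  38. ]
w -40 371 [-25.1  23.5  38.1]
w -30 374 [-25.   27.9  38.1]
w -20 369 [-25.9  27.9  38.1]
w -10 210 [-25.9  22.9  38.1]
w 0 90 [-25.8 -15.   38. ]
w 10 97 [-25.8  22.8  38.3]
w 20 346 [-25.7  27.9  38.3]
w 30 362 [-25.8  23.7  38.2]
w 40 339 [-25.8  22.9  38.2]
w 50 339 [-26.7  24.   38.2]
w 60 335 [-25.9  23.2  38.2]
w 70 322 [-25.9  24.   38.2]
w knob 716 [-1.9 -0.5 83.8] world [ 474.8 -205.5]
top -100 33 [-19.1  19.2  37.3]
top -90 26 [-21.8  23.   37.3]
top -80 34 [-25.   25.4  38.3]
top -70 33 [-24.8  25.2  39.3]
top -60 26 [-22.2  23.1  39.2]
top -50 30 [-22.4  25.2  38.5]
top -40 33 [-24.5  23.3  38.3]
top -30 31 [-22.4  23.3  38.6]
top -20 21 [-24.4  23.5  38.4]
top -10 10 [-24.7  20.   37.8]
top 0 7 [-24.9 -15.3  38. ]
top 10 32 [-25.   26.1  37.5]
top 20 34 [-22.8  25.1  38. ]
top 30 34 [-24.5  25.   38.2]
top 40 28 [-22.5  23.1  38.1]
top 50 29 [-22.5  23.   39.2]
top 60 29 [-23.2  23.2  37.9]
top 70 35 [-24.8  23.1  39.3]
top 80 30 [-24.9  22.6  38.9]
top 90 25 [-19.9  19.5  31. ]
top 100 22 [-19.   19.6  36.5]
top knob 51 [-0.5 -1.6 83.7] world [ 475.8 -206.9]
arm fix frame (37.57971954345703, -1.1009225845336914) (103.78302764892578, 24.74220848083496) 1.417799711227417
slope deg 0.11230372913663787 -0.1831058845635088
```

View pics/w6.png

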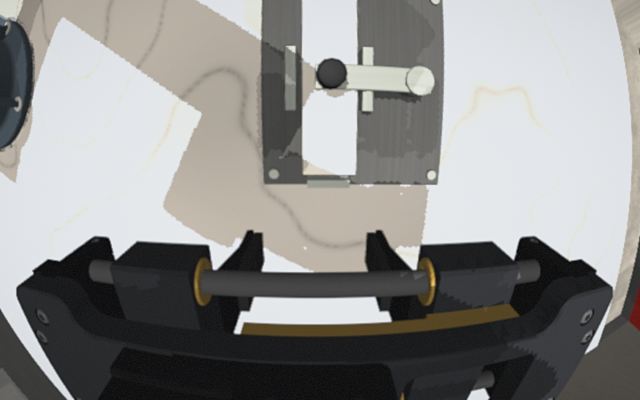

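The picture shows the arm lying straight across the blank, with the knob at (331, 72) over the middle of the nest. The blank is flat between the lips and guides, and the gripper is clear.

```bash
python3 -c "
from rig import hand_in
print(hand_in())"
```

```text
the job is handed in; nothing more can be done
None
```

The bottom blank lies flat in the nest, the hold-down arm is swung to its stop over it and let go, and the job is handed in; at my last look at the magazine, just after the draw, the stack was still in it.

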